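# Fit a fresh filter cassette in the dust filter box

## Robot

A 6-joint arm with a two-finger parallel gripper is mounted at the origin on the work surface. World frame = base frame: x ahead of the robot, y to its left, z up, the work surface at z = 0. Lengths are in m, angles in rad, forces in N, time in s.
With the tool pointing down it reaches from about 0.35 to 0.85 m from the base axis. Payload 8.1 kg.
Tool frame: the origin (TCP) lies midway between the tips of the shut fingers; the grasp point (between the pads) lies 19 mm behind it; z points along the fingers, y is the direction in which the jaws open and shut (so a half turn about z gives the same grasp; the last joint's range is limited). The gripper opens to 93 mm and grips with 3 to 60 N. Pads are 15 mm wide; open, the fingers measure 128 mm over their backs; the gripper's body (75 mm by 188 mm) begins 65 mm behind the grasp point.
Start: joints at [-1.426, 0.13, 1.488, -0, 1.523, -0.085], TCP at [0.137, -0.584, 0.219] pointing down, gripper open.
Joint ranges: [-2.96, 2.96], [-0.89, 2.26], [0.02, 2.5], [-1.34, 4.48], [0, 2.73], [-2.66, 2.66]. Speed limits (rad/s): [2.39, 2.39, 2.79, 3.14, 3.14, 3.14].

## Interface

Orientations are given as a rotation vector (axis times angle).
In Python, from plant import monitor, eyes, ticket gives the robot as it stands.
- The arm moves only by the tool send_rows, never from a script. Its argument "motion" is a list of rows, each a list of 2 entries, a list of its own where there are three numbers: the shift along the tool's x, y, z in m, then the turn about the tool's z in degrees. In form: [[[dx, dy, dz], twist], ...]. A call has 1 to 12 rows; each row is the pose to reach, as a shift and turn from the pose commanded when the call began, along the tool's axes at that moment; what a row does not reach only later rows make up. A row lasts 1/8 s, in which the tool goes at most 62.5 mm and 10.7 degrees, less where a joint would pass 70% of its speed; a pose out of reach is approached as far as the arm can. A call with a gripper value outside its range is refused whole. "jaw" is the finger opening in m, from 0 to 0.093, set as the call begins (left out, the last holds). The fingers move at their own pace and stop on an object; "squeeze" is the grip in N (left out, the last holds). Time passes only in rows, so rows that repeat a pose let the fingers close. It gives the time, the measured TCP pose, the force and the opening at its end, in the units of the state.
- monitor.read_state(): the state, without advancing time (a new reading comes with each control period).
- eyes.read_camera(name): name is "side" or "top" or "wrist"; returns the picture (384x512x3 uint8, red, green, blue); there is no depth.
- eyes.camera_model(name): a dict with "mtx" (3x3 intrinsics, pixels), "cam_to_world" (4x4, takes a point from camera to world coordinates); the wrist camera has in their place "mount" (4x4, takes a point from camera to tool coordinates, whose origin is the TCP and whose axes are the flange's). Camera axes: x right, y down, z forward; pixel columns grow to the right and rows downward; lengths in m; the calibration is good to about 2 mm. A picture is of the moment at which its call begins: read the wrist's pose just before it. camera_model takes no time and is no camera call.
- ticket.close_job(): hands the job in, once; it reports no verdict.
The state is a dict: "t": time; "q": joint angles; "dq": joint speeds; "joint_torque": joint torques, N m; "tool_pos": TCP position; "orientation": TCP orientation; "force": force on the tool from outside, world axes, zero at the start; "wrist_torque": the same for the moment, N m; "opening": finger opening in m.
Only numpy, scipy, OpenCV 4.12 (cv2) and the standard library are available. Lean on these libraries where they do the work, as an engineer would, in place of code of your own. Each camera call takes 0.05 s, during which the arm holds its last target.

## Task

Fit the fresh filter cassette (white pleats, not the dirty brown one) into the bay of the dust filter box: holding it tilted, tuck its tongue under the yellow lip, then lower the other edge and press it down until it lies flat on the bay floor and the orange catch has snapped over it. Do not force it, let go of it, and leave the used cassette and the other things on the bench where they are.

Things in the scene. Friction and masses are not known exactly. Their poses are not given: they have to be found in the camera images.
- fresh: fresh filter cassette, lying flat: blue frame, white pleats, yellow grip block up; 0.15-0.31 kg. Origin: centre of the frame's underside, z up. Frame 106 (x) x 80 (y) x 14 mm, x -53 to 53. From its -x end a tongue 16 mm long (to x -69), 66 mm wide, 5 mm thick, level with the underside. Grip block 22 (x) x 24 (y) mm, centred at x 28, y 0, z 14 to 44 mm
- fresh_tongue (a point): middle of the lower edge of the fresh cassette's tongue tip: x -69, y 0, z 0 mm in the cassette's frame. At home it lies on the bay floor under the lip, the cassette's axes along the box's
- fresh_grip (a point): centre of the top of the fresh cassette's yellow grip block: x 28, y 0, z 44 mm in the cassette's frame
- filter_box: grey dust filter box, fixed; housing x -95 to 115, y -80 to 80, z 0 to 78 mm, hose port 35 mm beyond its +x end. Origin on the bench, -x end nearer the robot. On it is bolted the aluminium tray with the bay. The tray's bolts sit in slots along x: it may stand up to 8 mm either way along x from nominal. Its place is NOT reported: see or feel it
- bay_nominal (a point): x 0, y 0, z 82 mm in the box's frame. With the tray at nominal, in the box's frame: bay x -70.5 to 53.5, y -43.5 to 43.5, floor z 82, deck around z 97 mm. Yellow fixed lip (z 92 to 97) over the bay's whole -x end, x -70.5 to -60.5: below it a slot 10 mm high for the tongue. All these x shift with the tray. A cassette at home has 2 mm play in x, 7 in y
- catch (a joint): travel (m) of the orange catch at the bay's +x end, 30 mm wide: 0 at rest, to 0.008 pushed back to +x; spring 1.4 N + 0.35 N/mm. Ramp from x 54, z 110 to x 49, z 99 mm (x shift with the tray); black block behind to z 106. The cassette's +x edge pressed down (some 5 to 15 N on the grip block, more than its weight) drives it back; then it snaps to 0 over the frame
- used: the used filter cassette: exactly the same shape and frame as fresh but with dark brown, dust-caked pleats; origin at the centre of its frame's underside. Leave it lying
- glue: white glue bottle, 52 mm across, 150 mm tall, a bystander; origin under its centre
- screw_jar: clear jar with steel cap, 64 mm across, 80 mm tall, a bystander; origin under its centre
- brush: brush lying on the bench, a bystander
- hammer: hammer lying on the bench, a bystander
- wrench: wrench lying on the bench, a bystander
- sander: cork sanding block 110 x 65 x 38 mm, a bystander; origin under its centre
Mind the look-alikes: they are no part of the job. What is shaped like the fresh but red is not meant.

How it is judged:
On the way:
1. the fresh cassette is held tilted with its tongue tip down in the -x end of the bay, below the lip, its other edge still up (tilt 0.07 to 0.5 rad) (x of fresh_tongue in the frame of filter_box between -0.084 and -0.0535 m and y of fresh_tongue in the frame of filter_box between -0.012 and 0.012 m and z of fresh_tongue in the frame of filter_box between 0.078 and 0.0895 m and angle between fresh's own z axis and vertical between 0.07 and 0.5 rad), for 0.1 s.
At the end, for the whole second after the job is handed in: Fresh cassette in the bay: tongue tip at x -81 to -58 mm in the box's frame, under the lip; underside within 2 mm above the floor (z under 84), within 7 mm of centre across, tilt under 0.03, turned under 0.12 rad, catch within 1.5 mm of rest, cassette still and untouched (x of fresh_tongue in the frame of filter_box between -0.081 and -0.058 m and z of fresh_tongue in the frame of filter_box between 0.079 and 0.084 m and y of fresh in the frame of filter_box between -0.007 and 0.007 m and z of fresh in the frame of filter_box between 0.079 and 0.084 m and angle between fresh's own z axis and vertical below 0.03 rad and angle between the x axis of fresh and the x axis of filter_box, either way round below 0.12 rad and value of joint catch below 0.0015 m and linear speed of fresh below 0.02 m/s and contact force between the fingers and fresh below 0.2 N).
It fails at once if the used cassette is moved more than 40 mm (distance of used from where it was at the start of the episode above 0.04 m).
It fails at once if one of the other things on the bench is moved more than 50 mm (distance of any of glue, screw_jar, brush, hammer, wrench, sander from where it was at the start of the episode above 0.05 m).
It fails at once if the cassette is forced against the filter box with more than 40 N (contact force between fresh and filter_box above 40 N).
It also fails if it takes over 61 s, if anything falls off the work surface, if the arm or the gripper's body presses on something with over 40 N, if the wrist force passes 120 N, or if a joint passes its speed limit or range.

## Working session

There is one attempt and no reset: what is moved stays moved. The work goes in short steps, Python scripts to look and compute and a tool call to move; the robot and the scene stay as the last step left them, time stands still between calls to the robot, and variables do not carry over. Pictures are saved under pics/ and viewed, and the job is handed in when it is done.

Besides the shell and the picture viewer there is one more tool, called after "Call:" as a command line: name --argument value ..., lists and objects as JSON in quotes. send_rows: Moves the arm, as the interface text tells. Its arguments: {"type":"object","properties":{"motion":{"type":"array","items":{"type":"array"}},"jaw":{"type":"number"},"squeeze":{"type":"number"}},"required":["motion"]}

```bash
mkdir -p pics; ls; cat > h.py <<'E'
import numpy as np,cv2
from plant import monitor,eyes,ticket
def snap(n,f):
    im=eyes.read_camera(n); cv2.imwrite('pics/'+f,cv2.cvtColor(im,cv2.COLOR_RGB2BGR)); return im
E
python3 - <<'E'
from h import *
s=monitor.read_state(); print(s)
for n in('side','top','wrist'):
    snap(n,n+'0.png'); print(n,eyes.camera_model(n))
E
```

```text
pics
{'t': 0.0, 'q': array([-1.42641788e+00,  1.31162430e-01,  1.48931205e+00,  6.78396205e-06,
        1.52298604e+00, -8.53787140e-02]), 'dq': array([-1.09664394e-03, -7.73182198e-04, -3.88385995e-04,  8.77155815e-04,
        8.13110729e-05,  1.21048815e-03]), 'joint_torque': array([ 4.49312269e-03, -5.59839857e+01, -4.91760099e+01,  7.70192407e-02,
        3.50108917e-02, -1.46101838e-04]), 'tool_pos': array([ 0.13659723, -0.58364595,  0.2175687 ]), 'orientation': array([-3.11903061e+00, -3.59893866e-01,  7.58573908e-05]), 'force': array([-0.07853209,  0.31756242,  0.01389995]), 'wrist_torque': array([-0.03802088,  0.01995041, -0.05516428]), 'opening': 0.09264619774349002}
side {'mtx': array([[483.97108176,   0.        , 263.88713798],
       [  0.        , 483.97108176, 197.33497457],
       [  0.        ,   0.        ,   1.        ]]), 'cam_to_world': array([[-0.95577544, -0.20871171,  0.20720214,  0.13010208],
       [-0.29330524,  0.62477996, -0.72361733,  1.27135232],
       [ 0.02157167, -0.75238914, -0.65836558,  1.2283033 ],
       [ 0.        ,  0.        ,  0.        ,  
[... 263 characters left out ...]
   [-0.99983136,  0.0172634 ,  0.00626368, -0.02218134],
       [-0.00715153, -0.05185759, -0.99862888,  1.57054781],
       [ 0.        ,  0.        ,  0.        ,  1.        ]])}
wrist {'mtx': array([[333.19838829,   0.        , 255.49082667],
       [  0.        , 333.19838829, 192.02554769],
       [  0.        ,   0.        ,   1.        ]]), 'mount': array([[ 4.60860842e-06, -9.52885344e-01, -3.03330711e-01,
         8.48953916e-02],
       [ 9.99999992e-01,  4.27364139e-05, -1.19059142e-04,
         7.07514028e-04],
       [ 1.26412978e-04, -3.03330709e-01,  9.52885337e-01,
        -1.65966117e-01],
       [ 0.00000000e+00,  0.00000000e+00,  0.00000000e+00,
         1.00000000e+00]])}
```

View pics/top0.png

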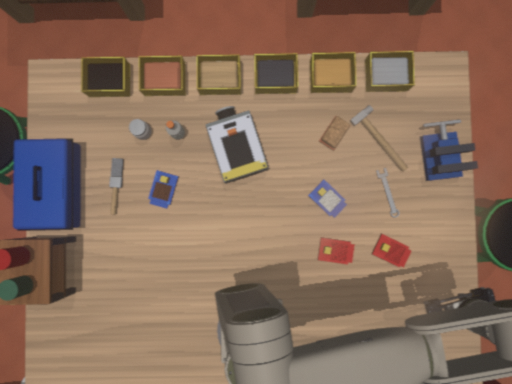

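View pics/side0.png

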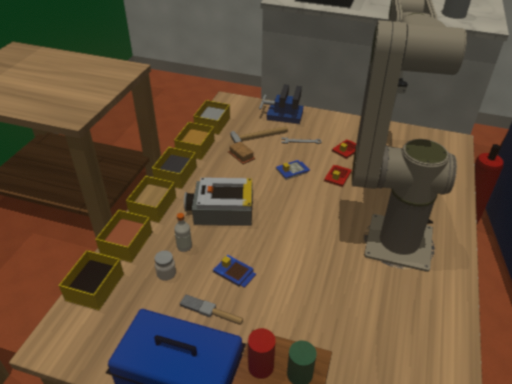

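View pics/wrist0.png

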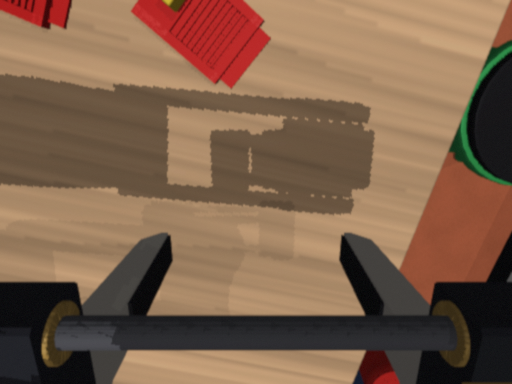

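Candidates in the top view are blue with white pleats at (327,198), blue with brown pleats at (164,189), and two red ones at (336,250) and (391,250). The white-pleated blue one fits the description, so I'll check it in an enlarged crop.

```bash
python3 - <<'E'
from h import *
im=cv2.imread('pics/top0.png')
a=cv2.resize(im[170:230,297:357],(480,480),interpolation=cv2.INTER_CUBIC)
cv2.imwrite('pics/cropf.png',a)
cv2.imwrite('pics/cropb.png',cv2.resize(im[95:195,190:290],(600,600),interpolation=cv2.INTER_CUBIC))
E
```

```text
(no output)
```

View pics/cropf.png

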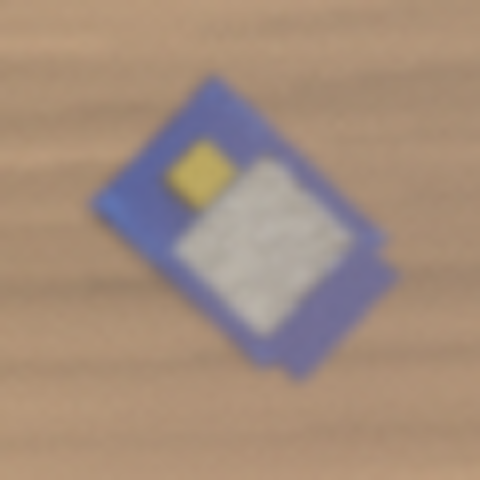

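View pics/cropb.png

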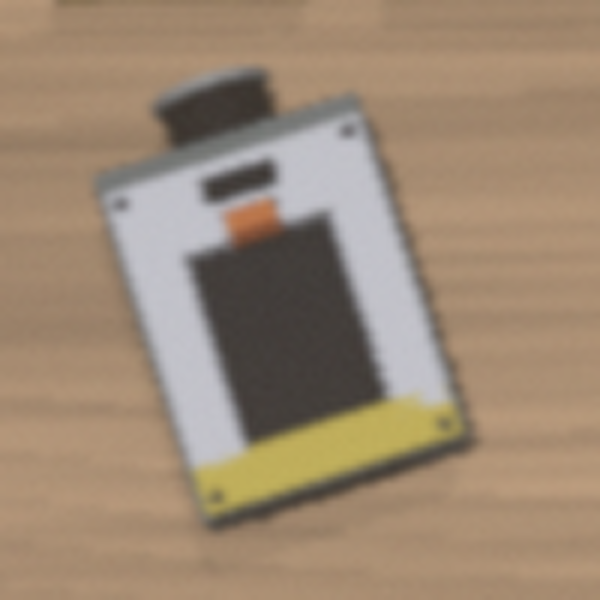

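```bash
cat >> h.py <<'E'
def ray(n,uv,z,pose=None):
    m=eyes.camera_model(n); K=m['mtx']
    if n=='wrist':
        T=pose@m['mount']
    else: T=m['cam_to_world']
    uv=np.atleast_2d(np.array(uv,float)); d=(np.linalg.inv(K)@np.c_[uv,np.ones(len(uv))].T)
    d=T[:3,:3]@d; o=T[:3,3]
    return (o[:,None]+d*((z-o[2])/d[2])).T
def proj(n,P,pose=None):
    m=eyes.camera_model(n); T=pose@m['mount'] if n=='wrist' else m['cam_to_world']
    p=np.linalg.inv(T)@np.c_[np.atleast_2d(P),np.ones(len(np.atleast_2d(P)))].T
    q=m['mtx']@p[:3]; return (q[:2]/q[2]).T
def tool(s=None):
    from scipy.spatial.transform import Rotation as R
    s=s or monitor.read_state(); T=np.eye(4); T[:3,:3]=R.from_rotvec(s['orientation']).as_matrix(); T[:3,3]=s['tool_pos']; return T
E
python3 - <<'E'
from h import *
f=lambda p,s,o:np.array(p)/s+np.array(o)
c=f([(212,75),(92,205),(262,365),(385,235)],8,(297,170))
P=ray('top',c,.014);print('frame',P.round(4), P[:2].mean(0))
d=P[:2].mean(0)-P[2:].mean(0);print('yaw',np.degrees(np.arctan2(d[1],d[0])),np.linalg.norm(d))
print('tongue',ray('top',f([(300,380),(398,272)],8,(297,170)),.005).mean(0))
print('grip',ray('top',f((203,175),8,(297,170)),.044))
b=f([(100,195),(355,105),(468,440),(205,520)],6,(190,95))
P=ray('top',b,.097);print('deck',P.round(4),P.mean(0));d=P[:2].mean(0)-P[2:].mean(0);print(np.degrees(np.arctan2(d[1],d[0])),np.linalg.norm(d))
d=P[0]-P[1]+P[3]-P[2];print(np.degrees(np.arctan2(d[1],d[0])),np.linalg.norm(d)/2)
T=tool();print(T.round(3))
E
```

```text
frame [[ 0.5235 -0.2627  0.014 ]
 [ 0.4669 -0.2083  0.014 ]
 [ 0.3951 -0.2815  0.014 ]
 [ 0.4514 -0.3372  0.014 ]] [ 0.49518261 -0.23552517  0.014     ]
yaw 45.72488138194888 0.10306083016683867
tongue [ 0.41163635 -0.32194321  0.005     ]
grip [[ 0.47782929 -0.25308937  0.044     ]]
deck [[ 0.6996  0.1398  0.097 ]
 [ 0.7482 -0.0046  0.097 ]
 [ 0.5575 -0.0647  0.097 ]
 [ 0.5152  0.0831  0.097 ]] [0.63013907 0.03838392 0.097     ]
17.291379827967265 0.1963953963732572
107.269214184385 0.15299343845373453
[[ 0.974  0.228 -0.     0.137]
 [ 0.228 -0.974  0.001 -0.584]
 [ 0.    -0.001 -1.     0.218]
 [ 0.     0.     0.     1.   ]]
```

The crop confirms it: blue frame, white pleats, yellow block near (322,192), tongue pointing to the lower right. In the box crop, the tray's catch is at the upper left and its lip at the bottom. I'll move over the cassette and look with the wrist camera.

Call:
send_rows --motion '[[[0.041,-0.0245,0.007],-3.25],[[0.082,-0.049,0.014],-6.5],[[0.122,-0.0735,0.02],-9.75],[[0.163,-0.098,0.027],-13],[[0.204,-0.122,0.034],-16.3],[[0.245,-0.147,0.041],-19.5],[[0.286,-0.171,0.048],-22.8],[[0.326,-0.196,0.055],-26],[[0.367,-0.22,0.06],-29.3],[[0.408,-0.245,0.065],-32.5],[[0.408,-0.245,0.065],-32.5]]' --jaw 0.05 --squeeze 5

```text
t: 1.52
tool_pos: [0.4794, -0.2501, 0.1528]
orientation: [-2.891, -1.225, 0.0]
force: [0.3, 0.1, -0.0]
opening: 0.0502
```

```bash
python3 - <<'E'
from h import *
T=tool();np.save('T1.npy',T);print(T.round(4)); snap('wrist','w1.png');print(monitor.read_state()['force'])
E
```

```text
[[ 6.956e-01  7.184e-01 -8.000e-04  4.794e-01]
 [ 7.184e-01 -6.956e-01  1.400e-03 -2.501e-01]
 [ 4.000e-04 -1.500e-03 -1.000e+00  1.528e-01]
 [ 0.000e+00  0.000e+00  0.000e+00  1.000e+00]]
[-0.96990817 -0.19433755 -0.04111111]
```

View pics/w1.png

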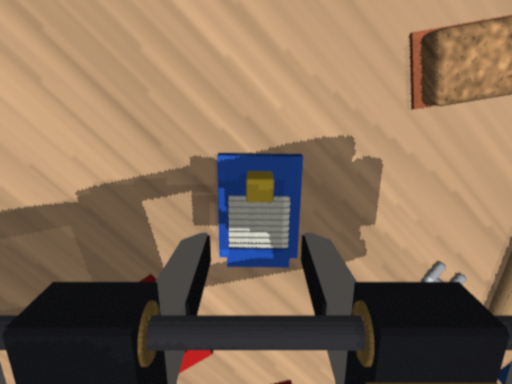

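```bash
python3 - <<'E'
from h import *
im=cv2.imread('pics/w1.png');cv2.imwrite('pics/w1c.png',cv2.resize(im[140:280,200:320],(600,700)[:2] and (516,600),interpolation=cv2.INTER_CUBIC))
T=np.load('T1.npy')
Ti=np.linalg.inv(T)
def t(uv,z): P=ray('wrist',uv,z,T); return (Ti@np.c_[P,np.ones(len(P))].T)[:3].T.round(4)
print(t([(218,154),(302,154)],.014)); print(t([(260,172),(246,172),(273,172)],.044)); print(t([(260,267)],.005))
E
```

```text
[[ 0.0245 -0.0343  0.1388]
 [ 0.0245  0.0435  0.1387]]
[[ 0.0149  0.0043  0.1088]
 [ 0.0149 -0.0076  0.1088]
 [ 0.015   0.0153  0.1088]]
[[-0.099   0.0053  0.1477]]
```

View pics/w1c.png

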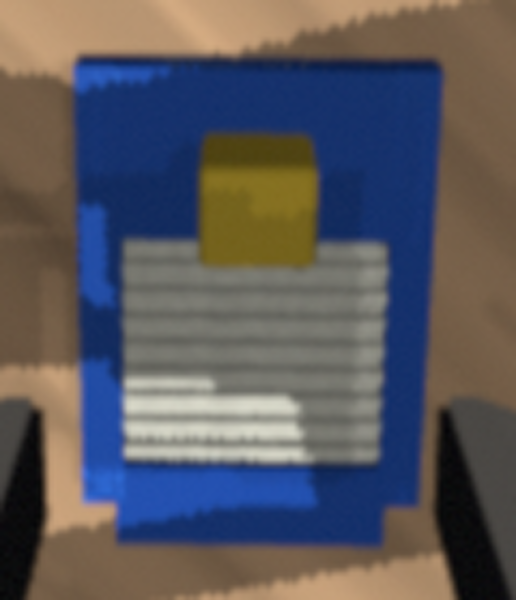

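```bash
python3 - <<'E'
from h import *
T=np.load('T1.npy')
Ti=np.linalg.inv(T)
def t(uv,z): P=ray('wrist',uv,z,T); return (Ti@np.c_[P,np.ones(len(P))].T)[:3].T.round(4)
g=lambda p:[(200+a/4.3,140+b/4.286) for a,b in p]
print(t(g([(78,68),(440,70)]),.014)); print(t(g([(202,165),(316,165),(200,267),(318,267)]),.044)); print(t(g([(118,544),(384,544)]),.003))
E
```

```text
[[ 0.0227 -0.0342  0.1388]
 [ 0.0223  0.0439  0.1387]]
[[ 0.0092 -0.0068  0.1088]
 [ 0.0092  0.0158  0.1088]
 [-0.0123 -0.0074  0.1088]
 [-0.0123  0.0166  0.1088]]
[[-0.1001 -0.0296  0.1498]
 [-0.1001  0.0367  0.1497]]
```

Call:
send_rows --motion '[[[-0.002,0.0045,0.04],0.6],[[-0.002,0.0045,0.09],0.6],[[-0.002,0.0045,0.12],0.6],[[-0.002,0.0045,0.132],0.6],[[-0.002,0.0045,0.132],0.6]]'

```text
t: 2.2
tool_pos: [0.4793, -0.2578, 0.0215]
orientation: [-2.902, -1.202, 0.001]
force: [-0.7, 0.0, -0.1]
opening: 0.0497
```

Call:
send_rows --motion '[[[0,0,0],0],[[0,0,0],0],[[0,0,0],0],[[0,0,0],0]]' --jaw 0.015 --squeeze 8

```text
t: 2.7
tool_pos: [0.4805, -0.2575, 0.0226]
orientation: [2.901, 1.204, 0.001]
force: [-1.8, 1.2, 7.0]
opening: 0.0241
```

Call:
send_rows --motion '[[[0,0,-0.01],0],[[0,0,-0.025],0],[[0,0,-0.04],0],[[0,0,-0.05],0],[[0,0,-0.05],0]]'

```text
t: 3.32
tool_pos: [0.4808, -0.2579, 0.0731]
orientation: [2.9, 1.203, 0.002]
force: [-0.2, -0.5, -1.5]
opening: 0.0243
```

```bash
python3 - <<'E'
from h import *
T=tool();np.save('T2.npy',T);print(T[:3,3]); snap('wrist','w2.png');snap('side','s2.png');s=monitor.read_state();print(s['force'],s['wrist_torque'],s['opening'])
E
```

```text
[ 0.48083751 -0.25787567  0.07312666]
[-0.00920169 -0.20247979 -2.43835643] [ 0.00946494 -0.07024983  0.00409143] 0.023748818165812847
```

View pics/w2.png

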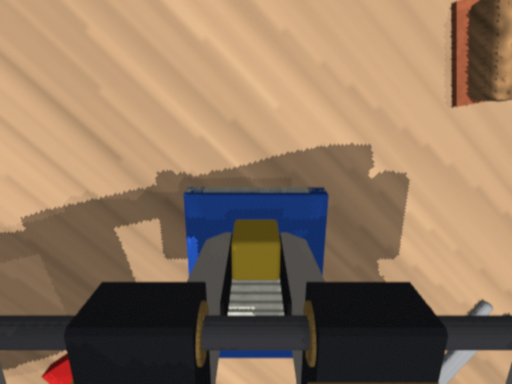

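```bash
cat >> h.py <<'E'
def predict(T,a,g=(0,0,.023)):
    # cassette pts relative to grip-top (28,0,44); pivot: cassette point at (28,0,40)mm at tool (0,0,-.019)
    pts={'edgeT+':(53,40,14),'edgeT-':(53,-40,14),'edgeB+':(53,40,0),'edgeB-':(53,-40,0),'gF+':(39,12,44),'gF-':(39,-12,44),'gB':(17,0,44),'tip+':(-69,33,0),'tip-':(-69,-33,0)}
    out={}
    for k,p in pts.items():
        p=(np.array(p)-[28,0,40])/1000
        c,s=np.cos(a),np.sin(a)   # a>0: tongue down ( -x end lower)
        x=c*p[0]-s*p[2]; z=s*p[0]+c*p[2]
        P=T[:3,:3]@np.array([x,-p[1],-.019-z])+T[:3,3]
        out[k]=proj('wrist',P,T)[0].round(1)
    return out
E
python3 - <<'E'
from h import *
T=np.load('T2.npy')
for a in(0,.05,.1,.15,.2,.3):print(a,{k:tuple(map(float,v)) for k,v in predict(T,a).items()})
im=cv2.imread('pics/w2.png');cv2.imwrite('pics/w2c.png',cv2.resize(im[180:370,170:345],None,fx=3.1,fy=3.1,interpolation=cv2.INTER_CUBIC))
im=cv2.imread('pics/s2.png');cv2.imwrite('pics/s2c.png',cv2.resize(im[120:240,230:370],None,fx=5,fy=5,interpolation=cv2.INTER_CUBIC))
E
```

```text
0 {'edgeT+': (181.7, 199.8), 'edgeT-': (327.4, 199.8), 'edgeB+': (186.7, 192.1), 'edgeB-': (322.5, 192.1), 'gF+': (229.1, 248.2), 'gF-': (279.6, 248.2), 'gB': (254.4, 288.2), 'tip+': (207.6, 358.2), 'tip-': (301.9, 358.2)}
0.05 {'edgeT+': (181.0, 198.4), 'edgeT-': (328.1, 198.4), 'edgeB+': (186.0, 189.5), 'edgeB-': (323.2, 189.6), 'gF+': (229.1, 249.1), 'gF-': (279.7, 249.1), 'gB': (254.4, 287.9), 'tip+': (208.4, 350.5), 'tip-': (301.1, 350.6)}
0.1 {'edgeT+': (180.3, 197.1), 'edgeT-': (328.7, 197.1), 'edgeB+': (185.4, 187.1), 'edgeB-': (323.8, 187.1), 'gF+': (229.0, 250.1), 'gF-': (279.7, 250.1), 'gB': (254.4, 287.5), 'tip+': (209.1, 343.0), 'tip-': (300.4, 343.0)}
0.15 {'edgeT+': (179.6, 195.9), 'edgeT-': (329.4, 195.9), 'edgeB+': (184.6, 184.8), 'edgeB-': (324.6, 184.8), 'gF+': (228.9, 251.1), 'gF-': (279.8, 251.1), 'gB': (254.4, 287.1), 'tip+': (209.8, 335.5), 'tip-': (299.8, 335.6)}
0.2 {'edgeT+': (178.9, 194.8), 'edgeT-': (330.1, 194.9), 'edgeB+': (183.9, 182.6), 'edgeB-': (325.3, 182.6), 'gF+': (228.9, 252.2), 'gF-': (279.8, 252.2), 'gB': (254.4, 286.6), 'tip+': (210.4, 328.2), 'tip-': (299.2, 328.2)}
0.3 {'edgeT+': (177.3, 193.2), 'edgeT-': (331.6, 193.2), 'edgeB+': (182.2, 178.7), 'edgeB-': (326.9, 178.7), 'gF+': (228.7, 254.4), 'gF-': (280.0, 254.4), 'gB': (254.4, 285.5), 'tip+': (211.5, 313.7), 'tip-': (298.1, 313.7)}
```

View pics/w2c.png

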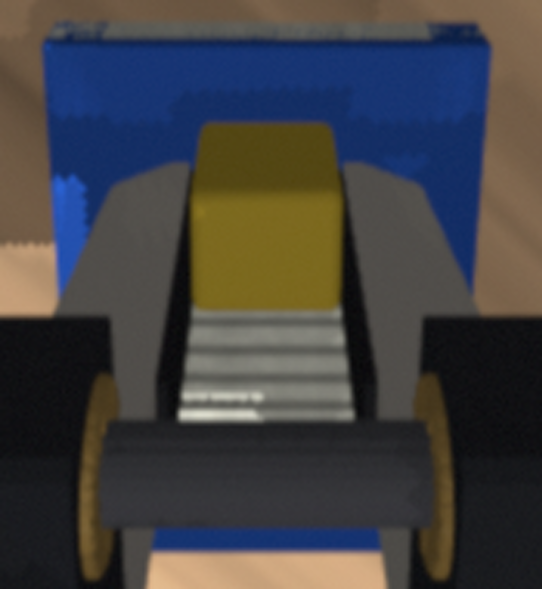

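View pics/s2c.png

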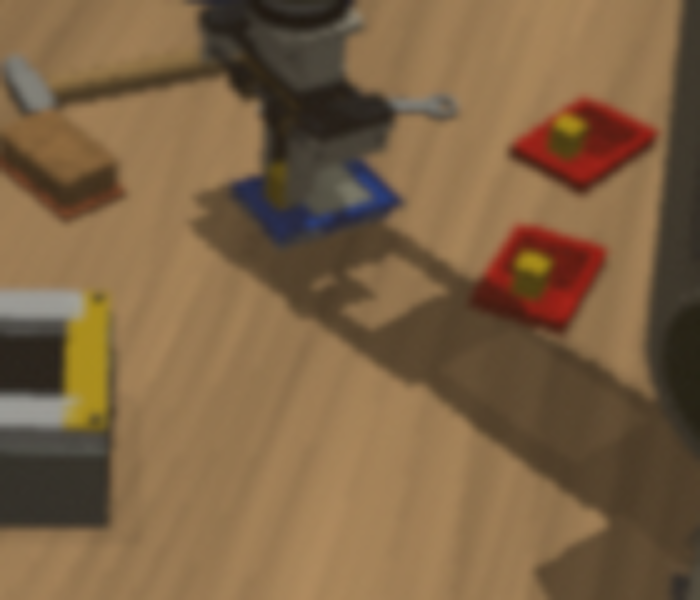

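Held at 8 N, the cassette is still level: block edges at v≈242 and 279, tongue tip at v≈357. I'll ease the grip so the tongue end sags.

Call:
send_rows --motion '[[[0,0,0.01],0],[[0,0,0.01],0]]' --squeeze 5

```text
t: 3.68
tool_pos: [0.4787, -0.2564, 0.0595]
orientation: [-2.899, -1.203, 0.003]
force: [-0.6, 0.6, -1.3]
opening: 0.0242
```

```bash
python3 - <<'E'
from h import *
T=tool();print(T[:3,3]); snap('wrist','w3.png');s=monitor.read_state();print(s['force'],s['wrist_torque'],s['opening'])
E
```

```text
[ 0.47866123 -0.25644645  0.05953833]
[ 0.57051409  0.03959803 -1.80796295] [ 0.02209017 -0.06104529  0.05289248] 0.023892542316527533
```

View pics/w3.png

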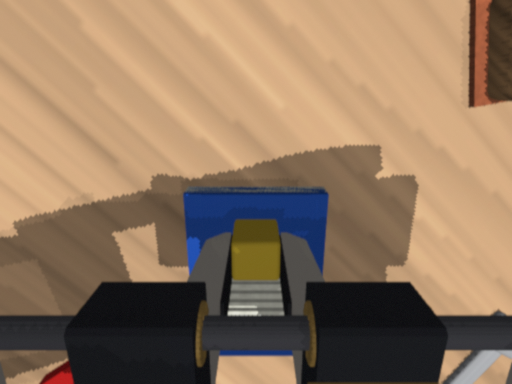

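Call:
send_rows --motion '[[[0,0,0],0],[[0,0,0],0],[[0,0,0],0]]' --squeeze 3

```text
t: 4.1
tool_pos: [0.4801, -0.2574, 0.0618]
orientation: [2.901, 1.204, 0.0]
force: [0.3, -0.1, -1.6]
opening: 0.0239
```

```bash
python3 - <<'E'
from h import *
T=tool();print(T[:3,3]); snap('wrist','w4.png');s=monitor.read_state();print(s['force'],s['wrist_torque'],s['opening'])
E
```

```text
[ 0.48011677 -0.25738216  0.06182817]
[ 0.35180554 -0.07239915 -1.74701761] [-0.02751745 -0.02127876  0.04213033] 0.024080882070693567
```

View pics/w4.png

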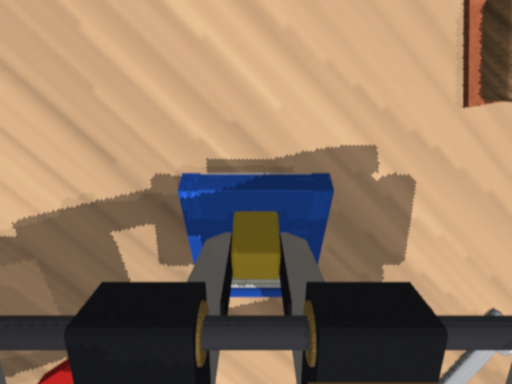

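The tongue end has dropped, with its tip now at v≈296. I'll firm the grip to hold this tilt, then raise and measure it.

Call:
send_rows --motion '[[[0,0,0],0],[[0,0,-0.01],0],[[0,0,-0.04],0],[[0,0,-0.07],0],[[0,0,-0.07],0]]' --squeeze 9

```text
t: 4.78
tool_pos: [0.482, -0.2587, 0.1353]
orientation: [2.897, 1.202, 0.006]
force: [1.1, 0.7, -1.9]
opening: 0.024
```

```bash
python3 - <<'E'
from h import *
T=tool();np.save('T5.npy',T);print(T[:3,3]); im=snap('wrist','w5.png');s=monitor.read_state();print(s['force'],s['wrist_torque'],s['opening'])
for a in(.3,.4,.5):print(a,{k:tuple(map(float,v)) for k,v in predict(T,a).items()})
im=cv2.imread('pics/w5.png');cv2.imwrite('pics/w5c.png',cv2.resize(im[160:350,170:345],None,fx=3.1,fy=3.1,interpolation=cv2.INTER_CUBIC))
E
```

```text
[ 0.48204079 -0.25868     0.13530997]
[-0.15322264  0.45352576 -2.30497323] [0.02997533 0.00177727 0.06220629] 0.023984637063556014
0.3 {'edgeT+': (177.3, 193.2), 'edgeT-': (331.6, 193.2), 'edgeB+': (182.2, 178.7), 'edgeB-': (326.9, 178.7), 'gF+': (228.7, 254.4), 'gF-': (280.0, 254.5), 'gB': (254.4, 285.5), 'tip+': (211.5, 313.7), 'tip-': (298.1, 313.8)}
0.4 {'edgeT+': (175.7, 192.2), 'edgeT-': (333.2, 192.2), 'edgeB+': (180.4, 175.3), 'edgeB-': (328.7, 175.3), 'gF+': (228.6, 256.8), 'gF-': (280.1, 256.8), 'gB': (254.4, 284.2), 'tip+': (212.4, 299.6), 'tip-': (297.3, 299.6)}
0.5 {'edgeT+': (173.9, 191.9), 'edgeT-': (334.9, 191.9), 'edgeB+': (178.4, 172.6), 'edgeB-': (330.6, 172.6), 'gF+': (228.5, 259.3), 'gF-': (280.1, 259.3), 'gB': (254.5, 282.7), 'tip+': (213.1, 285.7), 'tip-': (296.6, 285.7)}
```

View pics/w5c.png

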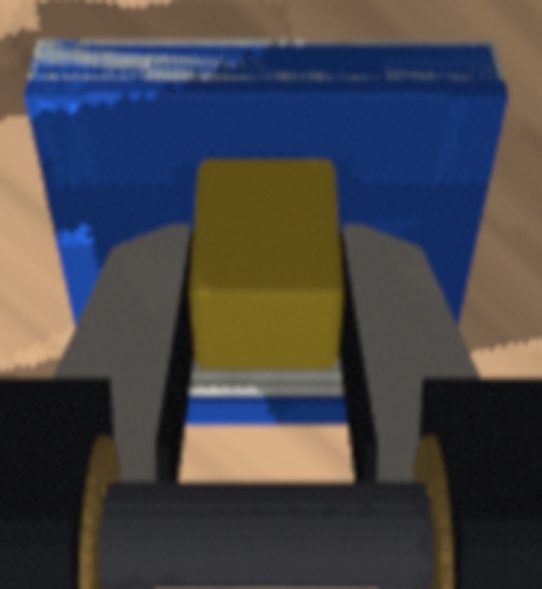

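```bash
cat > fit.py <<'E'
from h import *
from scipy.optimize import least_squares
PT=np.array([(53,40,14),(53,-40,14),(53,40,0),(53,-40,0),(39,12,44),(39,-12,44),(17,12,44),(17,-12,44),(-69,0,0)])/1000
def cpts(T,p,pts):
    a,x,y,z,w=p; c,s=np.cos(a),np.sin(a)
    q=pts-[.028,0,.040]
    L=np.c_[c*q[:,0]-s*q[:,2], -q[:,1], -(s*q[:,0]+c*q[:,2])]
    cw,sw=np.cos(w),np.sin(w)
    L=np.c_[cw*L[:,0]-sw*L[:,1], sw*L[:,0]+cw*L[:,1], L[:,2]]+[x,y,z]
    return (T[:3,:3]@L.T).T+T[:3,3]
def fit(T,obs,p0=(.3,0,0,-.019,0)):
    f=lambda p:((proj('wrist',cpts(T,p,PT),T)-obs)*np.r_[np.ones(8),0][:,None]).ravel().tolist()+[proj('wrist',cpts(T,p,PT),T)[8,1]-obs[8,1]]
    r=least_squares(f,p0); return r.x,np.abs(r.fun).max()
E
python3 - <<'E'
from fit import *
T=np.load('T5.npy')
o=np.array([(27,88),(507,93),(33,42),(492,47),(193,288),(341,291),(192,368),(342,368),(270,422)])/3.1+[170,160]
p,e=fit(T,o);print(p.round(4),e)
print(cpts(T,p,np.array([(-.069,0,0),(.028,0,.044),(.053,0,0)])).round(4),T[:3,3])
np.save('p5.npy',p)
E
```

```text
[ 4.051e-01  2.000e-04  6.000e-04 -1.540e-02  4.200e-03] 2.467390308531634
[[ 0.4309 -0.3109  0.0756]
 [ 0.4814 -0.26    0.1544]
 [ 0.5101 -0.2317  0.1238]] [ 0.48204079 -0.25868     0.13530997]
```

The tilt is about 0.405 rad, within the allowed range. Next I'll carry it over to the box and look at the tray with the wrist camera.

Call:
send_rows --motion '[[[0.005,-0.004,-0.03],1],[[0.025,-0.021,-0.06],4],[[0.05,-0.042,-0.09],8],[[0.08,-0.067,-0.115],12],[[0.11,-0.092,-0.115],16],[[0.14,-0.117,-0.115],20],[[0.17,-0.142,-0.115],24],[[0.19,-0.158,-0.115],27],[[0.2,-0.166,-0.115],27.8],[[0.2,-0.166,-0.115],27.8]]' --squeeze 14

```text
t: 6.08
tool_pos: [0.5031, 0.0024, 0.245]
orientation: [-3.105, -0.474, 0.004]
force: [-1.0, -0.8, -1.3]
opening: 0.0239
```

```bash
python3 - <<'E'
from h import *
T=tool();np.save('T6.npy',T);print(T.round(4)); im=snap('wrist','w6.png')
E
```

```text
[[ 9.544e-01  2.986e-01 -2.500e-03  5.031e-01]
 [ 2.986e-01 -9.544e-01  3.000e-04  2.400e-03]
 [-2.300e-03 -1.000e-03 -1.000e+00  2.450e-01]
 [ 0.000e+00  0.000e+00  0.000e+00  1.000e+00]]
```

View pics/w6.png

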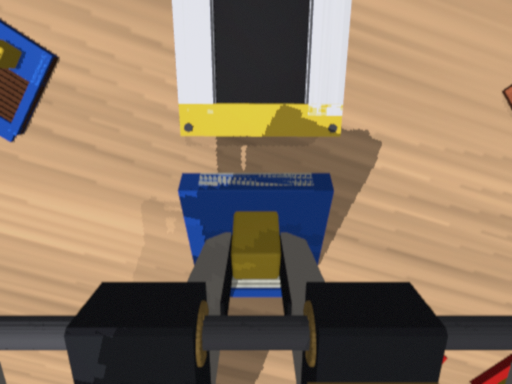

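```bash
python3 - <<'E'
from h import *
T=np.load('T6.npy')
im=cv2.imread('pics/w6.png');cv2.imwrite('pics/w6c.png',cv2.resize(im[0:145,165:360],None,fx=4,fy=4,interpolation=cv2.INTER_CUBIC))
P=ray('wrist',[(215,103),(308,103),(180,136),(341,136),(173,0),(352,0),(212,0),(311,0)],.097,T);print(P.round(4))
E
```

```text
[[ 0.5587  0.0579  0.097 ]
 [ 0.584  -0.0229  0.097 ]
 [ 0.52    0.0814  0.097 ]
 [ 0.5651 -0.0628  0.097 ]
 [ 0.6286  0.1132  0.097 ]
 [ 0.6731 -0.0293  0.097 ]
 [ 0.6383  0.0822  0.097 ]
 [ 0.6629  0.0033  0.097 ]]
```

View pics/w6c.png

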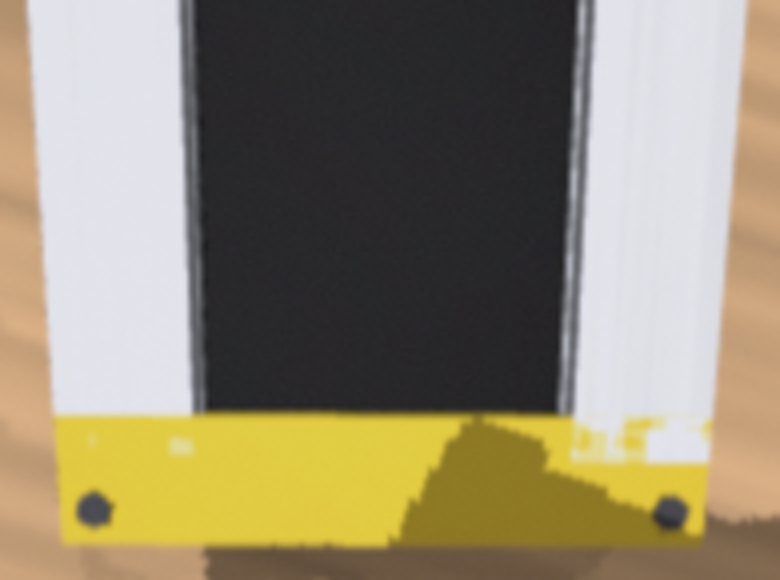

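```bash
python3 - <<'E'
import cv2
im=cv2.imread('pics/w6.png');cv2.imwrite('pics/w6d.png',cv2.resize(im[160:350,170:345],None,fx=3.1,fy=3.1,interpolation=cv2.INTER_CUBIC))
E
```

```text
(no output)
```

View pics/w6d.png

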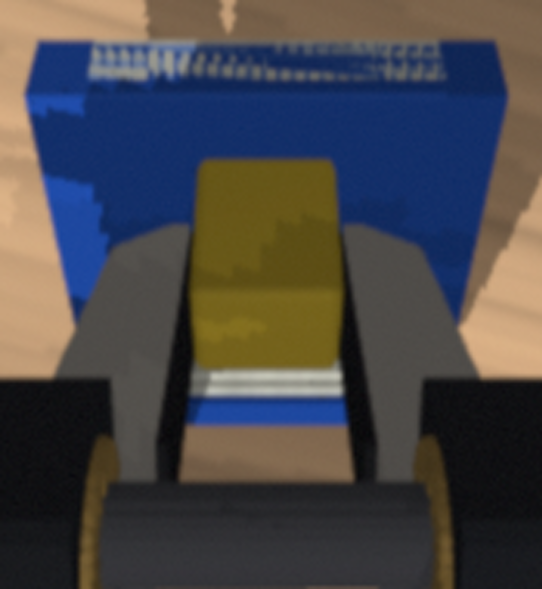

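Cassette unchanged in the grip (tip v≈296). In the wrist view the lip edge runs (213,103)–(309,103). I'll move so the tongue tip hovers just past the lip edge, above the deck.

Call:
send_rows --motion '[[[0.03,0.001,0],0],[[0.07,0.003,0.01],0],[[0.11,0.005,0.03],0],[[0.138,0.0055,0.055],0],[[0.148,0.0055,0.072],0],[[0.148,0.0055,0.072],0]]'

```text
t: 6.88
tool_pos: [0.6451, 0.0395, 0.1719]
orientation: [-3.105, -0.471, 0.008]
force: [-0.5, 0.4, -1.6]
opening: 0.0237
```

```bash
python3 - <<'E'
from h import *
T=tool();np.save('T7.npy',T);print(T[:3,3]); im=snap('wrist','w7.png');snap('side','s7.png');snap('top','t7.png');s=monitor.read_state();print(s['force'],s['tool_pos'])
im=cv2.imread('pics/s7.png');cv2.imwrite('pics/s7c.png',cv2.resize(im[140:240,170:290],None,fx=6,fy=6,interpolation=cv2.INTER_CUBIC))
E
```

```text
[0.64514562 0.03954718 0.17191197]
[ 0.13850997  0.25472573 -1.47309318] [0.64661949 0.03964191 0.17601298]
```

View pics/w7.png

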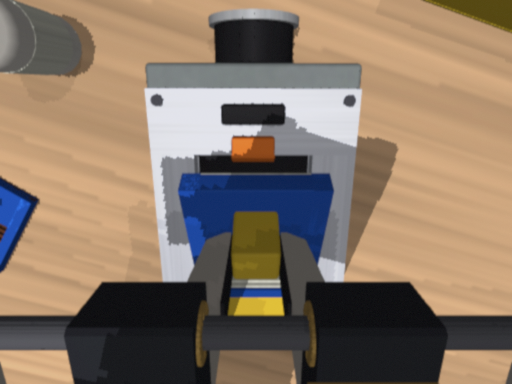

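View pics/s7c.png

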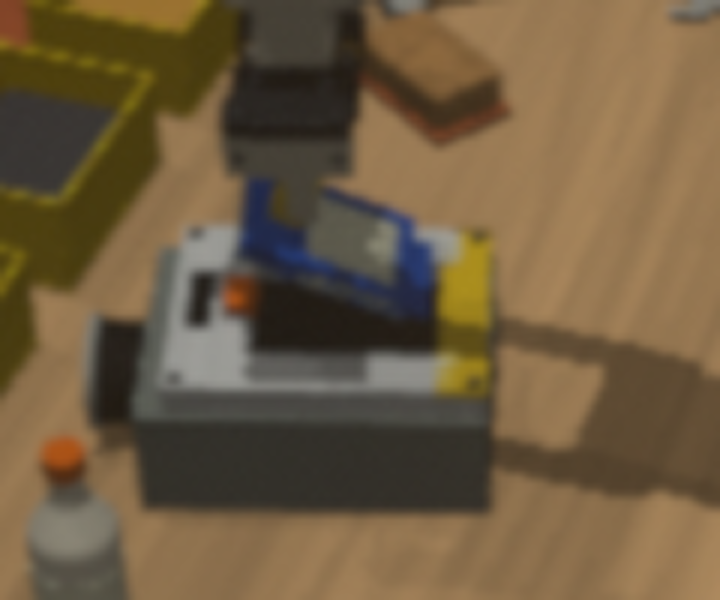

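```bash
python3 - <<'E'
from h import *
im=cv2.imread('pics/w7.png');cv2.imwrite('pics/w7c.png',cv2.resize(im[55:185,140:370],None,fx=3.4,fy=3.4,interpolation=cv2.INTER_CUBIC))
cv2.imwrite('pics/w7d.png',cv2.resize(im[200:340,190:320],None,fx=4,fy=4,interpolation=cv2.INTER_CUBIC))
E
```

```text
(no output)
```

View pics/w7c.png

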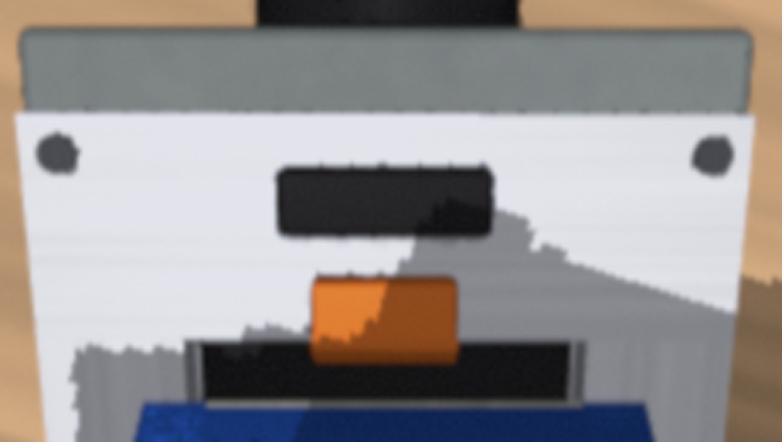

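View pics/w7d.png

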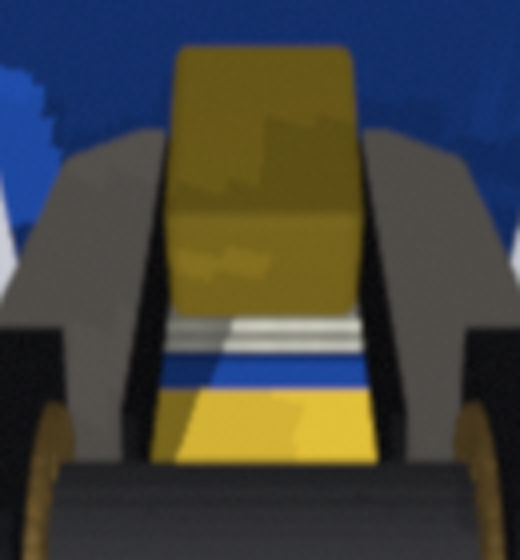

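```bash
python3 - <<'E'
from h import *
T=np.load('T7.npy')
for z in (.172,.175):
    T[2,3]=z; Ti=np.linalg.inv(T)
    def t(uv,h): P=ray('wrist',uv,h,T); return (Ti@np.c_[P,np.ones(len(P))].T)[:3].T.round(4)
    print(t([(195,155.2),(312,155.2)],.097)); print('deck/hous',t([(144.7,88.5),(361.5,88.5)],.097),t([(147,63.5),(360,63.5)],.078))
    print('shadowless lip pts?')
E
```

```text
[[ 0.0365 -0.0437  0.0749]
 [ 0.0365  0.0421  0.0748]]
deck/hous [[ 0.0832 -0.0758  0.0747]
 [ 0.0832  0.0737  0.0745]] [[ 0.1004 -0.0783  0.0936]
 [ 0.1004  0.0767  0.0934]]
shadowless lip pts?
[[ 0.0359 -0.0442  0.0779]
 [ 0.0359  0.0426  0.0778]]
deck/hous [[ 0.0832 -0.0767  0.0777]
 [ 0.0832  0.0746  0.0775]] [[ 0.1006 -0.0793  0.0966]
 [ 0.1006  0.0776  0.0964]]
shadowless lip pts?
```

The view gives the bay's far edge at v≈155 (u 195–312) and the housing edge at v≈63. That puts the tray about 3 mm towards -x, with the tongue tip about 5 mm past the lip edge as planned. I'll lower it into the bay.

Call:
send_rows --motion '[[[0,-0.001,0.008],0],[[0,-0.001,0.016],0],[[0,-0.001,0.022],0],[[0,-0.001,0.027],0],[[0,-0.001,0.03],0],[[0,-0.001,0.03],0]]'

```text
t: 7.78
tool_pos: [0.6463, 0.0411, 0.1443]
orientation: [-3.106, -0.471, 0.001]
force: [0.7, 0.3, -1.5]
opening: 0.024
```

```bash
python3 - <<'E'
from h import *
T=tool();np.save('T8.npy',T);print(T[:3,3]); im=snap('wrist','w8.png');snap('side','s8.png');s=monitor.read_state();print(s['force'],s['tool_pos'])
a=cv2.imread('pics/s8.png')[140:240,170:290];b=cv2.imread('pics/w8.png')[160:340,180:330]
cv2.imwrite('pics/8c.png',np.hstack([cv2.resize(a,(480,400),interpolation=2),cv2.resize(b,(333,400),interpolation=2)])[:,:800])
E
```

```text
[0.6462634  0.04113103 0.14432266]
[ 0.79588168 -0.56556785 -1.64003199] [0.6465509  0.04114356 0.14484968]
```

View pics/8c.png

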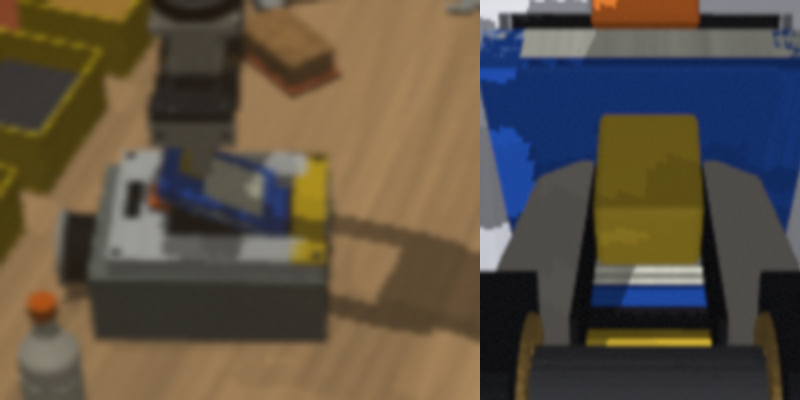

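The tongue tip is down in the bay, with a dark gap between it (v≈299) and the yellow lip (v≈308), and there is no contact force. Next I'll slide it under the lip.

Call:
send_rows --motion '[[[0,0,0.002],0],[[-0.003,0,0.002],0],[[-0.006,0,0.002],0],[[-0.009,0,0.002],0],[[-0.009,0,0.002],0]]'

```text
t: 8.5
tool_pos: [0.6377, 0.0384, 0.143]
orientation: [3.106, 0.471, 0.0]
force: [0.4, -0.5, 2.1]
opening: 0.0239
```

```bash
python3 - <<'E'
from h import *
T=tool();np.save('T9.npy',T);print(T[:3,3]); im=snap('wrist','w9.png');snap('side','s9.png');s=monitor.read_state();print(s['force'],s['tool_pos'])
a=cv2.imread('pics/s9.png')[140:240,170:290];b=cv2.imread('pics/w9.png')[160:340,180:330]
cv2.imwrite('pics/9c.png',np.hstack([cv2.resize(a,(480,400),interpolation=2),cv2.resize(b,(333,400),interpolation=2)])[:,:800])
E
```

```text
[0.63768031 0.0383747  0.14295012]
[1.36571959 0.08403373 1.72983811] [0.63779817 0.03840434 0.14284537]
```

View pics/9c.png

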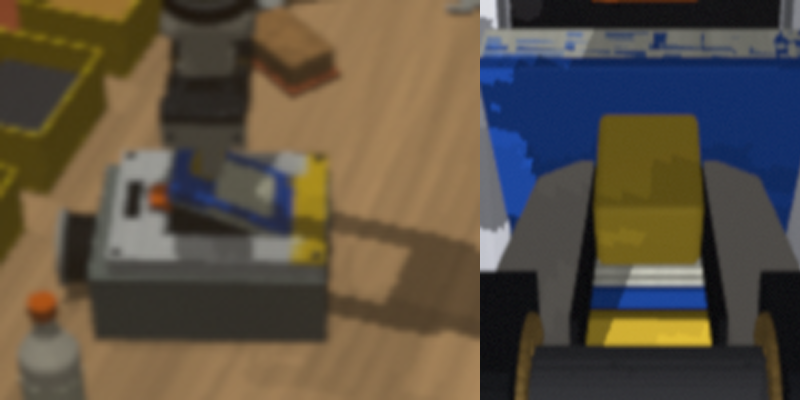

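The force rose by about 3.5 N, so the tip is on the floor and under the lip, and the lip edge now covers it. I'll loosen the grip and start lowering the other edge along the pivot arc.

Call:
send_rows --motion '[[[0,0,0],0],[[0.001,0,0.003],0],[[0.003,0,0.006],0],[[0.005,0,0.009],0],[[0.008,0,0.013],0],[[0.0105,0,0.017],0],[[0.0105,0,0.017],0]]' --squeeze 5

```text
t: 9.48
tool_pos: [0.6473, 0.0415, 0.1248]
orientation: [-3.106, -0.472, 0.003]
force: [-2.7, 0.1, -1.4]
opening: 0.0237
```

```bash
python3 - <<'E'
from h import *
T=tool();np.save('T10.npy',T);print(T[:3,3]); im=snap('wrist','w10.png');snap('side','s10.png');s=monitor.read_state();print(s['force'],s['tool_pos'])
a=cv2.imread('pics/s10.png')[140:240,170:290];b=cv2.imread('pics/w10.png')[140:340,170:340]
cv2.imwrite('pics/10c.png',np.hstack([cv2.resize(a,(400,333),interpolation=2),np.zeros((333,117,3),np.uint8),cv2.resize(b,(283,333),interpolation=2)])[:,:800])
cv2.imwrite('pics/10w.png',cv2.resize(b,None,fx=3,fy=3,interpolation=2))
E
```

```text
[0.6473094  0.04150392 0.12484498]
[-0.9595699   0.02599199 -1.96866067] [0.64714762 0.0415207  0.12493022]
```

View pics/10c.png

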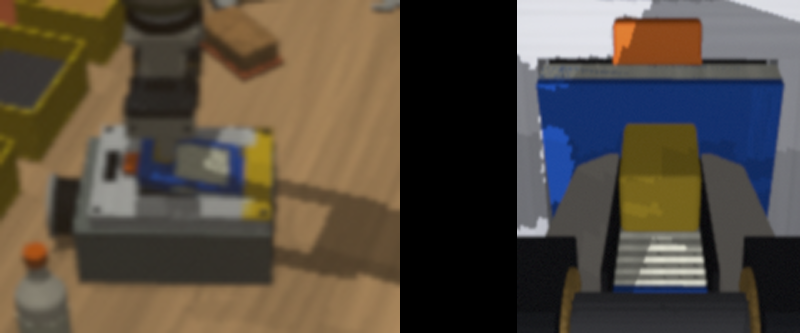

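View pics/10w.png

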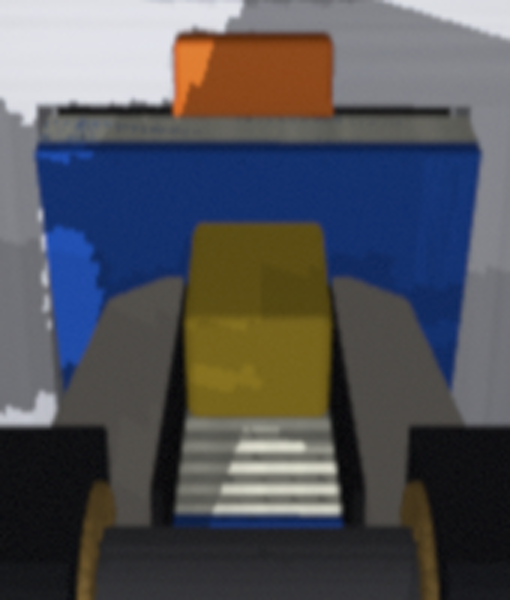

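```bash
python3 - <<'E'
from fit import *
T=np.load('T10.npy')
o=np.array([(37,146),(480,149),(40,109),(470,110),(186,316),(330,316),(188,415),(329,415)])/3+[170,140]
f=lambda p:(proj('wrist',cpts(T,p,PT[:8]),T)-o).ravel()
r=least_squares(f,(.2,0,0,-.017,0));p=r.x;print(p.round(4),np.abs(r.fun).max())
W=cpts(T,p,np.array([(-.069,0,0),(.028,0,.044),(.053,0,0),(.053,0,.014)]));print(W.round(4))
print(((np.linalg.inv(T)@np.c_[W,np.ones(4)].T).T)[:,:3].round(4))
# bay +x edge
P=ray('wrist',[(170+60/3,140+107/3),(170+448/3,140+107/3)],.097,T);print((np.linalg.inv(T)@np.c_[P,[1,1]].T).T[:,:3].round(4))
E
```

```text
[ 0.2348  0.0019  0.0009 -0.0146  0.0009] 2.6360873532077846
[[0.5681 0.0161 0.0781]
 [0.6485 0.041  0.1433]
 [0.6815 0.0512 0.1063]
 [0.6784 0.0502 0.1199]]
[[-0.0831  0.0008  0.0469]
 [ 0.001   0.0009 -0.0185]
 [ 0.0355  0.0009  0.0185]
 [ 0.0323  0.0009  0.0049]]
[[ 0.0335 -0.0387  0.0278]
 [ 0.0335  0.039   0.0278]]
```

The fit gives a tilt of about 0.23 rad, with the tip still about 4–6 mm short of the bay's end. I'll push it gently towards -x until it touches.

Call:
send_rows --motion '[[[-0.001,0,0],0],[[-0.002,0,0],0],[[-0.003,0,0],0],[[-0.004,0,0],0],[[-0.004,0,0],0]]'

```text
t: 10.2
tool_pos: [0.644, 0.0404, 0.1257]
orientation: [-3.106, -0.472, -0.0]
force: [0.3, -0.4, -2.4]
opening: 0.024
```

```bash
python3 - <<'E'
from h import *
for i in range(2):
    s=monitor.read_state();print(s['force'],s['tool_pos']); snap('wrist','w11.png')
E
```

```text
[ 0.34729075 -0.39438238 -2.44676054] [0.64401794 0.04039913 0.1257332 ]
[-0.60129414 -0.49924904 -1.49872936] [0.64403427 0.04044842 0.12570642]
```

Call:
send_rows --motion '[[[-0.001,0,0],0],[[-0.002,0,0],0],[[-0.002,0,0],0]]'

```text
t: 10.68
tool_pos: [0.6426, 0.0399, 0.1262]
orientation: [3.106, 0.472, 0.002]
force: [2.4, 0.5, 0.0]
opening: 0.024
```

```bash
python3 - <<'E'
from h import *
for i in range(2):
    s=monitor.read_state();print(s['force'],s['tool_pos']); snap('wrist','w12.png')
b=cv2.imread('pics/w12.png')[140:340,170:340]
cv2.imwrite('pics/12w.png',cv2.resize(b,None,fx=3,fy=3,interpolation=2))
E
```

```text
[2.43092294 0.500988   0.00430975] [0.64261665 0.03989193 0.12617041]
[ 2.2912475   0.41095416 -0.0734769 ] [0.64258872 0.03988223 0.12612271]
```

View pics/12w.png

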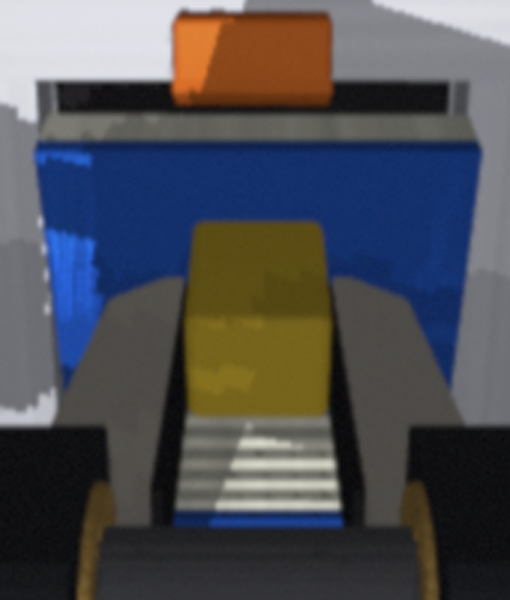

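It touches the end wall at 2.4 N, and the dark gap at the catch is open (v≈172). Now I'll lower along the arc.

Call:
send_rows --motion '[[[0.001,0,0.002],0],[[0.002,0,0.004],0],[[0.0035,0,0.006],0],[[0.0045,0,0.008],0],[[0.0045,0,0.008],0]]' --squeeze 7

```text
t: 11.4
tool_pos: [0.6464, 0.0411, 0.1172]
orientation: [3.106, 0.472, -0.0]
force: [3.2, 0.3, -0.9]
opening: 0.0238
```

```bash
python3 - <<'E'
from h import *
s=monitor.read_state();print(s['force'],s['tool_pos']); snap('wrist','w13.png')
b=cv2.imread('pics/w13.png')[140:340,170:340]
cv2.imwrite('pics/13w.png',cv2.resize(b,None,fx=3,fy=3,interpolation=2))
E
```

```text
[ 3.18497757  0.31392954 -0.87828795] [0.64637559 0.0411028  0.11720119]
```

View pics/13w.png

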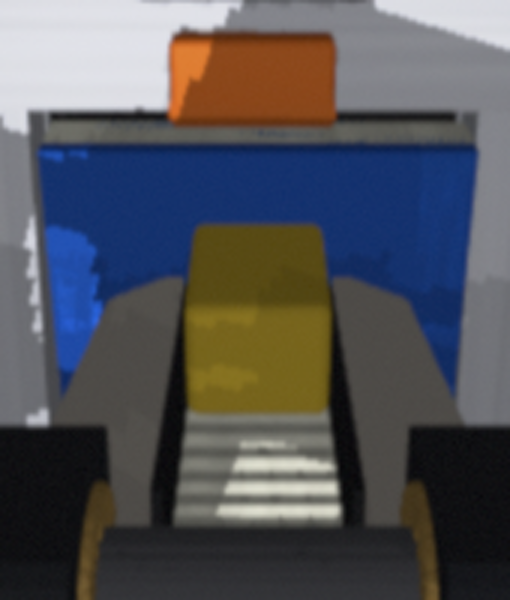

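The catch is about to be engaged. I'll let go here, raise the arm, shut the fingers and press on top of the block.

Call:
send_rows --motion '[[[0,0,0],0],[[0,0,0],0],[[0,0,0],0]]' --jaw 0.05

```text
t: 11.82
tool_pos: [0.6461, 0.0411, 0.1174]
orientation: [-3.106, -0.472, 0.001]
force: [-0.6, -0.0, -0.5]
opening: 0.0479
```

Call:
send_rows --motion '[[[0,0,-0.02],0],[[0,0,-0.045],0],[[0,0,-0.045],0]]'

```text
t: 12.2
tool_pos: [0.6487, 0.0411, 0.167]
orientation: [3.105, 0.471, 0.01]
force: [0.1, 0.2, 0.2]
opening: 0.0496
```

```bash
python3 - <<'E'
from h import *
T=tool();s=monitor.read_state();print(s['force'],s['tool_pos']); np.save('T14.npy',T);snap('wrist','w14.png')
b=cv2.imread('pics/w14.png')[120:320,160:350]
cv2.imwrite('pics/14w.png',cv2.resize(b,None,fx=3,fy=3,interpolation=2))
E
```

```text
[0.08707341 0.2365782  0.15019212] [0.64865802 0.04112669 0.16696593]
```

View pics/14w.png

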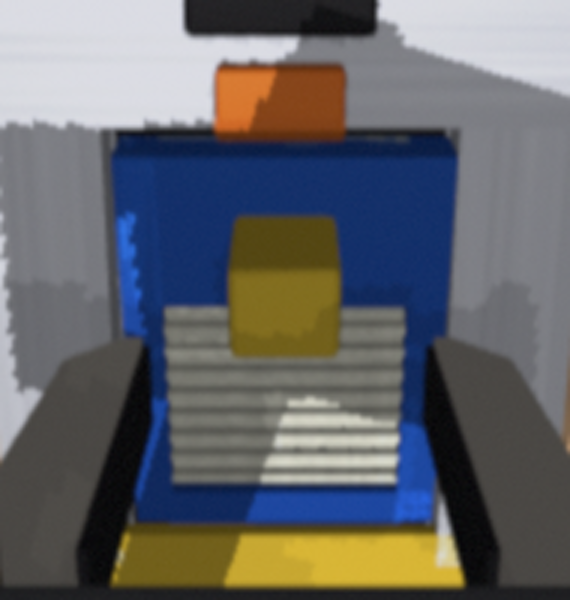

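The cassette rests with its tongue under the lip (v≈296) and its far edge on the orange catch (v≈166). The block top is centred near (255,224).

```bash
python3 - <<'E'
from h import *
T=np.load('T14.npy');T[2,3]=.164
for h in(.136,.144):
    P=ray('wrist',[(255,160/3*0+120+268/3),(255,120+355/3)],h,T);print((np.linalg.inv(T)@np.c_[P,[1,1]].T).T[:,:3].round(4))
E
```

```text
[[ 0.0118  0.0004  0.0281]
 [-0.0079  0.0004  0.028 ]]
[[ 0.0148  0.0004  0.0201]
 [-0.0041  0.0004  0.02  ]]
```

Call:
send_rows --motion '[[[0,0,0],0],[[0,0,0],0],[[0,0,0],0],[[0,0,0],0]]' --jaw 0

```text
t: 12.75
tool_pos: [0.6462, 0.0411, 0.1622]
orientation: [-3.106, -0.471, 0.001]
force: [0.6, 0.3, -0.1]
opening: 0.0144
```

Call:
send_rows --motion '[[[0.003,0,0.008],0],[[0.004,0,0.015],0],[[0.004,0,0.02],0],[[0.004,0,0.022],0],[[0.004,0,0.024],0],[[0.004,0,0.026],0],[[0.004,0,0.026],0]]'

```text
t: 13.62
tool_pos: [0.6502, 0.0423, 0.1366]
orientation: [3.106, 0.472, 0.0]
force: [0.2, -0.3, 0.3]
opening: 0.0008
```

```bash
python3 - <<'E'
from h import *
T=tool();s=monitor.read_state();print(s['force'],s['tool_pos'],s['opening']); snap('wrist','w15.png')
b=cv2.imread('pics/w15.png')[120:320,160:350]
cv2.imwrite('pics/15w.png',cv2.resize(b,None,fx=3,fy=3,interpolation=2))
E
```

```text
[ 0.19136214 -0.25840946  0.27168252] [0.65020942 0.0423355  0.13664691] 0.0008359834129721227
```

View pics/15w.png

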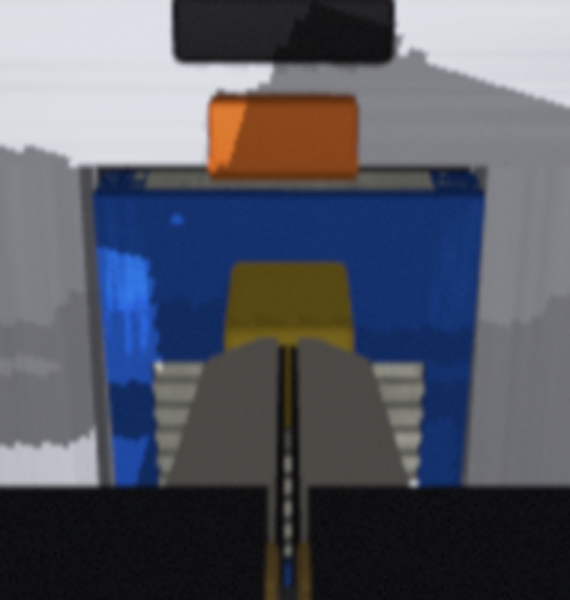

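Call:
send_rows --motion '[[[0,0,0.001],0],[[0,0,0.002],0],[[0.0005,0,0.003],0],[[0.0005,0,0.004],0],[[0.001,0,0.005],0],[[0.001,0,0.005],0]]'

```text
t: 14.42
tool_pos: [0.6511, 0.0426, 0.1315]
orientation: [-3.106, -0.472, 0.0]
force: [0.2, -0.3, 0.4]
opening: 0.0003
```

Call:
send_rows --motion '[[[0,0,0.001],0],[[0,0,0.002],0],[[0,0,0.003],0],[[0,0,0.003],0]]'

```text
t: 14.92
tool_pos: [0.6509, 0.0426, 0.1283]
orientation: [-3.106, -0.471, 0.001]
force: [0.1, -0.6, -0.8]
opening: 0.0006
```

```bash
python3 - <<'E'
from h import *
T=tool();s=monitor.read_state();print(s['force'],s['tool_pos'],s['opening']); snap('wrist','w16.png');snap('side','s16.png')
b=cv2.imread('pics/w16.png')[120:320,160:350]
cv2.imwrite('pics/16w.png',cv2.resize(b,None,fx=3,fy=3,interpolation=2))
im=cv2.imread('pics/s16.png');cv2.imwrite('pics/16s.png',cv2.resize(im[140:240,170:290],None,fx=6,fy=6,interpolation=cv2.INTER_CUBIC))
E
```

```text
[ 0.14558558 -0.64425976 -0.75204229] [0.65090213 0.04258948 0.12829438] 0.000637246403692462
```

View pics/16w.png

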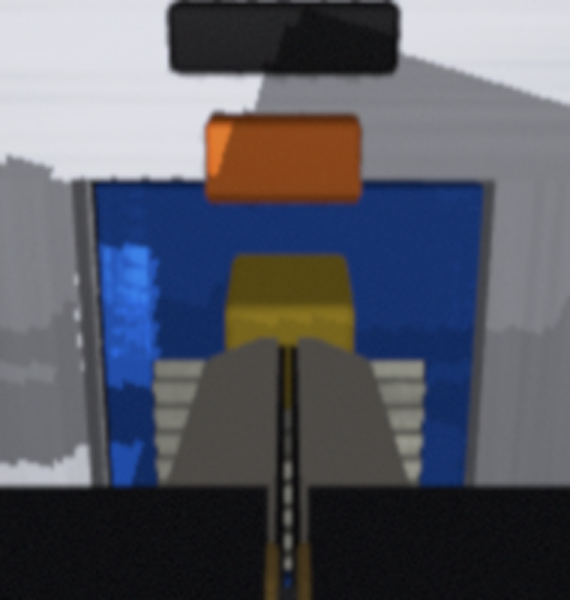

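View pics/16s.png

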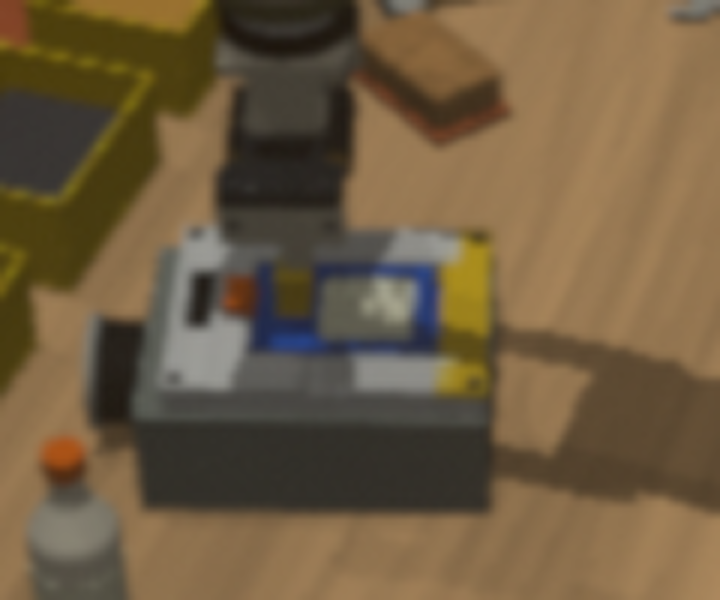

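The frame now fills the bay and the catch (v≈187 lower edge) lies over it, so it seems to have snapped. I'll press a little further to make sure it is seated.

Call:
send_rows --motion '[[[0,0,0.001],0],[[0,0,0.002],0],[[0,0,0.002],0]]'

```text
t: 15.4
tool_pos: [0.6511, 0.0426, 0.1265]
orientation: [-3.106, -0.472, 0.0]
force: [0.2, -0.8, -0.4]
opening: 0.0005
```

Call:
send_rows --motion '[[[0,0,0.001],0],[[0,0,0.002],0],[[0,0,0.002],0]]'

```text
t: 15.78
tool_pos: [0.6513, 0.0427, 0.1263]
orientation: [3.106, 0.472, 0.001]
force: [-5.0, 0.6, 10.1]
opening: 0.0005
```

Call:
send_rows --motion '[[[0,0,0.001],0],[[0,0,0.001],0]]'

```text
t: 16.02
tool_pos: [0.6513, 0.0426, 0.1262]
orientation: [3.106, 0.472, 0.001]
force: [-8.6, -0.4, 15.1]
opening: 0.0006
```

Call:
send_rows --motion '[[[0,0,-0.02],0],[[-0.03,0,-0.06],0],[[-0.07,0,-0.1],0],[[-0.07,0,-0.1],0]]'

```text
t: 16.52
tool_pos: [0.5856, 0.0212, 0.2298]
orientation: [3.104, 0.47, 0.014]
force: [-0.3, 0.7, -0.5]
opening: 0.0004
```

```bash
python3 - <<'E'
from h import *
T=tool();np.save('T17.npy',T);s=monitor.read_state();print(s['force'],s['tool_pos'],s['opening']); snap('wrist','w17.png');snap('side','s17.png')
b=cv2.imread('pics/w17.png')
cv2.imwrite('pics/17w.png',b)
im=cv2.imread('pics/s17.png');cv2.imwrite('pics/17s.png',cv2.resize(im[140:240,170:290],None,fx=6,fy=6,interpolation=cv2.INTER_CUBIC))
E
```

```text
[-0.25615731  0.71081996 -0.46951466] [0.58556935 0.02118154 0.22980169] 0.0004021093093305081
```

View pics/17w.png

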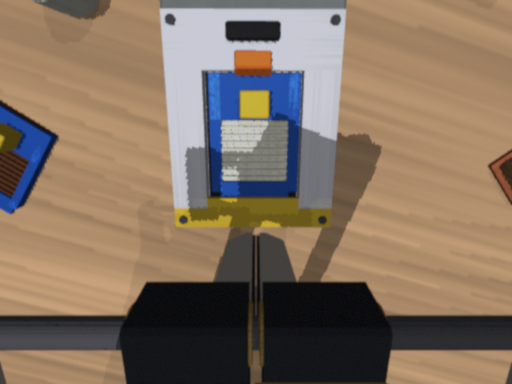

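View pics/17s.png

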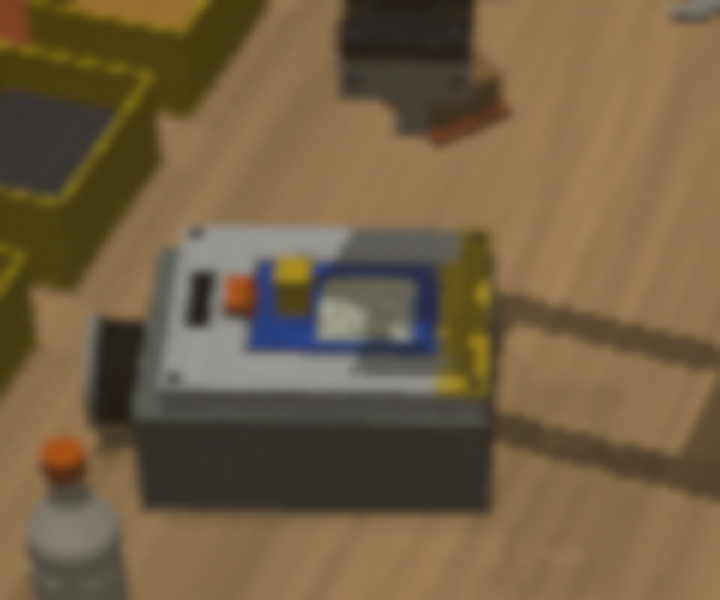

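```bash
python3 - <<'E'
from h import *
b=cv2.imread('pics/w17.png')[10:110,190:320];cv2.imwrite('pics/17c.png',cv2.resize(b,None,fx=6,fy=6,interpolation=2))
E
```

```text
(no output)
```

View pics/17c.png

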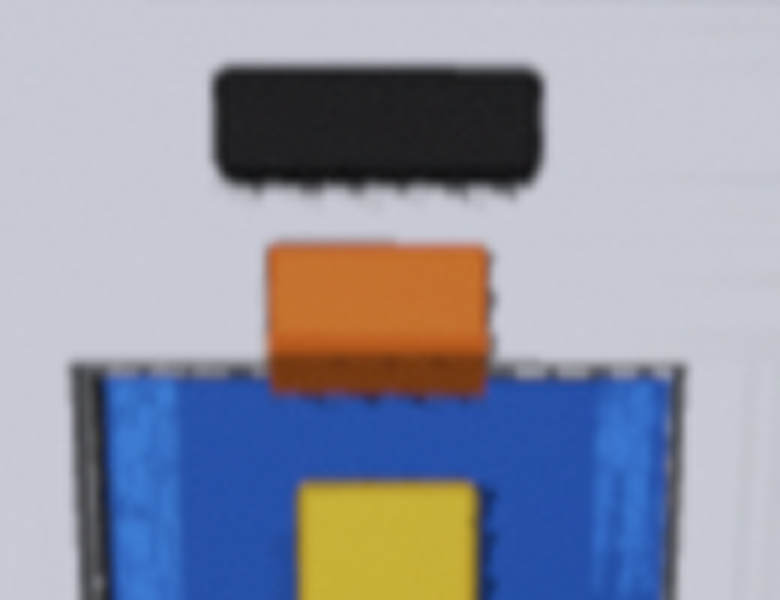

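```bash
python3 - <<'E'
from h import *
def t(T,uv,h): P=ray('wrist',[uv],h,T); return (np.linalg.inv(T)@np.r_[P[0],1])[:3]
for T,zc,bl,oc,of in((np.load('T7.npy'),.175,124.7,136.5,None),(np.load('T17.npy'),.228,10+180/6,10+243/6,None)):
    T=T.copy();T[2,3]=zc
    print('black front',t(T,(255,bl),.106),'orange rear',t(T,(255,oc),.110))
T=np.load('T17.npy');T[2,3]=.228
g=lambda x,y:(190+x/6,10+y/6)
print('nose',t(T,g(378,392),.099),'bay edge',t(T,g(378,367),.097),'frame edges',t(T,g(105,480),.096)[1],t(T,g(668,480),.096)[1],'bay',t(T,g(85,480),.097)[1],t(T,g(678,480),.097)[1])
print('frame +x/-tongue', t(T,(255,73),.096), t(T,(255,196),.096))
E
```

```text
black front [0.05920912 0.00032469 0.06872377] orange rear [0.05161305 0.00032756 0.0647592 ]
black front [0.11965038 0.00026622 0.12299656] orange rear [0.11155518 0.00026902 0.11892937]
nose [ 0.09333301 -0.0014321   0.12977344] bay edge [ 0.09669888 -0.00143927  0.13180137] frame edges -0.04045984255823731 0.03996131535778594 bay -0.04316691151987184 0.04125471846459125
frame +x/-tongue [0.09528113 0.00024009 0.13279506] [-0.01389547  0.00019331  0.13189075]
```

The catch gap is 8.1 mm now and was 7.6 mm at rest. The nose lies over the frame, the frame is centred, and pressing stopped at block-top height 0.126 m, which means flat. I'll hand it in.

```bash
python3 - <<'E'
from h import *
print(monitor.read_state()['t'],ticket.close_job())
E
```

```text
the job is handed in; nothing more can be done
16.625 None
```

The fresh cassette is in the bay, lying flat with the orange catch over it, and the job was handed in at 16.6 s. No verdict came back, so the points below are my own checks.

**What I did**
- **Tilt:** I picked the cassette up by its grip block and eased the grip until the tongue end sagged to about 0.4 rad.
- **Tuck:** I found the tray about 3 mm towards -x and tucked the tongue under the lip until it touched the end wall at about 2.4 N.
- **Seat:** I lowered it along the pivot arc, let go, and pressed the block down with shut fingers. The wrist force peaked at about 15 N up, with about 9 N sideways.

**Last checks**
- **Flat:** the block top stopped at z = 0.126 m, which is the height for lying flat on the floor.
- **Catch:** the catch's gap to the black block was 8.1 mm, against 7.6 mm at rest, and its nose overlaps the frame.
- **Position:** the frame is centred across the bay to within about 1 mm, and the gripper is well clear of it.
- **Bystanders:** I did not measure the other things before handing in. The path stayed clear of them and the last pictures showed nothing out of place.

**Disagreements**
- **Mid-way fit:** one camera fit put the tongue tip about 4 mm below the floor, so I relied on contact force there.
- **Catch snap:** it moved back with less than 1 N showing at my readings while pressing, below the 5–15 N you gave. The pictures and the firm stop at floor height are what show it snapped.

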